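# Hook the heat-sink tote forward to the shelf stop

## Robot

A 7-joint arm with a two-finger parallel gripper is mounted at the origin on the work surface. World frame = base frame: x ahead of the robot, y to its left, z up, the work surface at z = 0. Lengths are in m, angles in rad, forces in N, time in s.
With the tool pointing down it reaches from about 0.4 to 0.9 m from the base axis. Payload 5.6 kg.
Tool frame: the origin (TCP) lies midway between the tips of the shut fingers; the grasp point (between the pads) lies 19 mm behind it; z points along the fingers, y is the line along which they close (so a half turn about z gives the same grasp; the last joint's range is limited). The gripper opens to 92 mm and grips with 3 to 60 N. Pads are 20 mm wide; open, the fingers measure 128 mm over their backs; the gripper's body (75 mm by 189 mm) begins 69 mm behind the grasp point.
Start: joints at [-1.272, 0.468, -0.012, 1.603, 0.006, 1.071, -0.056], TCP at [0.218, 0.612, 0.215] pointing down, gripper open.
Joint ranges: [-2.53, 2.53], [-0.31, 2.02], [-1.57, 1.55], [0.28, 2.44], [-1.29, 4.43], [0.15, 1.84], [-2.92, 2.92]. Speed limits (rad/s): [2.57, 2.57, 3.14, 3.14, 3.14, 3.14, 3.14].

## Interface

Orientations are given as a 3x3 rotation matrix whose columns are the frame's x, y, z axes.
In Python, from station import env, effector, solver, viewer, workorder, search_frame, tip_of gives the robot as it stands. Calls block until the motion is done:
- env.reach(position, orientation): joint-space move of the TCP to a pose.
- env.movel(position, frame=None, rate=0.15): straight line of the TCP; frame=None keeps the orientation; rate is the mean speed in m/s.
- env.goto_joints(angles): joint-space move.
- effector.release() and effector.grasp(squeeze=None): open the fingers fully, or close them until they stop; squeeze is the grip in N (None keeps the last).
- env.pause(seconds).
- solver.inverse_kinematics(position, orientation): joint angles nearest the present ones, or None.
- env.sense(): the state.
- viewer.read_camera(name): name is "scene" or "top" or "wrist"; returns (picture, depth): 480x640x3 uint8, red, green, blue; 480x640 float32, m along the optical axis (not along the pixel's ray), 0 where there is no reading.
- viewer.camera_info(name): a dict with "intrinsics" (3x3 intrinsics, pixels), "eye" and "rotation" of the camera in the world; the wrist camera has in their place "T_tool_cam" (4x4, takes a point from camera to tool coordinates, whose origin is the TCP and whose axes are the flange's). Camera axes: x right, y up, looking along -z (the intrinsics and any distortion apply to the point x, -y, -z); pixel columns grow to the right and rows downward; lengths in m; the calibration is good to about 2 mm. A picture is of the moment at which its call begins: read the wrist's pose just before it. camera_info takes no time and is no camera call.
A pose or a line that the arm cannot do raises env.PlanningError and nothing moves.
- workorder.finish_job(): hands the job in; it is judged then, once.
Trained networks look in the newest picture that a camera, given by its name, has taken for a name from the list of things; names that differ only in an ending like _2 or _b are one class to them, and where a whole thing is asked for, a point or a joint stands for the part that bears it (a point fixed in the world has none). Each returns a list of dicts, best first, with "score" (0 to 1); they miss things now and then, are a little off and sometimes report something else, mostly with a low value. They report only what shows in the picture. A call takes as long as a camera call. They do not tell look-alikes from the thing itself.
- search_frame(camera, name): "at" ([x, y, z] in m, in world coordinates, good to about 4 mm: the middle of the surface that is visible of it).
- tip_of(camera, name): "at" ([x, y, z] in m, in world coordinates, good to about 4 mm: a listed point, or the origin of a listed thing).
The state is a dict: "t": time; "joint_positions": joint angles; "joint_velocities": joint speeds; "tau": joint torques, N m; "ee_pos": TCP position; "tcp_rot": TCP orientation; "wrist_force": force on the tool from outside, world axes, zero at the start; "moment": the same for the moment, N m; "gripper_width": finger opening in m; "grasp_force": force on a finger pad.
Only numpy, scipy, OpenCV 4.12 (cv2) and the standard library are available. Lean on these libraries where they do the work, as an engineer would, in place of code of your own. Each camera call takes 0.05 s, during which the arm holds its last target. There are 200 camera calls.

## Task

Take the pull hook from the rubber mat, reach in under the wire shelf, drop its tip behind the front lip of the tote of heat sinks and drag the tote forward with it until its front sits square and snug against the adjustable stop along the front of the shelf. Hold it seated there a moment with a steady pull, some 5 to 15 N on the stop and never over 25 N, without tipping the tote or touching it with the gripper. Then unhook, lay the hook back down on the mat and let go, leaving the other tote and everything else on the bench where they are.

Things in the scene. Friction and masses are not known exactly. Their poses are not given: they have to be found in the camera images.
- hook_grip (a point): Pull hook, 0.2 kg: black handle 100 x 26 x 40 mm (x, y, z), 8 mm steel rod out of its front, turned down at the end. Lies upright on the mat on handle and tip. Point: centre of the handle, 20 mm above its underside. x points to the tip, y across (grasp the 26 mm), z up. Rod axis 14 mm above this point, bend begins 166 mm ahead, foremost point 178 mm ahead.
- hook_tip (a point): Centre of the hook's rounded tip (radius 4 mm), 170 mm ahead of hook_grip along its x and 16 mm below it. From the tip's underside up to the rod's underside is 30 mm: that much can hang behind a lip.
- tote_lip (a point): Top of the front wall of the heat-sink tote, mid width, 70 mm above its underside. x points back into the tote, y along the lip, z up. Wall 4 mm thick (2 mm either side of this point in x); a flange 4 mm thick stands out 6 mm in front at the rim. Behind the wall 60 mm are empty, then come heat sinks reaching to 19 mm below the rim.
- tote: Open grey plastic tote 200 deep (x) x 150 wide (y) x 70 high (mm) with six finned aluminium heat sinks, 0.5 to 0.9 kg in all. Origin: under the outer face of its front wall, mid width, at its underside; x points to its rear. It stands loose on the deck, pushed back 80 to 120 mm behind the stop's origin and up to 7 degrees skew; its friction on the deck is unknown.
- tote_caps: The other, identical tote, filled with black cylindrical capacitors. Leave it alone. Origin as the first tote's.
- shelf: Fixed shelf: steel deck 360 x 480 mm, top 30 mm above bench. Over it a roof of steel wires 47 mm apart (underside 178, corner posts 203 mm above bench) from 62 mm behind this origin backwards; posts 233 mm left and right. Origin: on the bench, straight below the stop's origin, mid width; x into the shelf, y along its front. Totes stand about 110 mm either side of the middle, on either side.
- stop: Adjustable stop at the front of the deck: aluminium angle 440 long, 4 thick, standing 35 mm above the deck, square to the shelf, clamped in slotted brackets (this body, fixed). Its inner (rear) face is set 0 to 30 mm behind this origin along x, each time elsewhere and not measured: find it by feel; it does not give. Origin at deck level, mid width. The tote's front wall seats on that face.
- mat: Grey rubber mat 320 x 200 x 3 mm, fixed to the bench. Origin: centre of its underside; x along its length.
- fan: Loose black cooling fan 80 x 80 x 24 mm lying on the bench in front of the shelf; leave it. Origin: centre of its underside.
- meter: Loose yellow multimeter 180 x 85 x 47 mm lying on the bench; leave it. Origin: centre of its underside.
- capacitor: Loose capacitor can standing on the bench, 35 mm across, 50 high; leave it. Origin: centre of its underside.
- grille: Loose black plastic grille 130 x 200 x 10 mm on the bench; leave it. Origin: centre of its underside.
- driver: Loose screwdriver lying on the bench beside the mat; leave it. Origin: under its middle.
There are look-alikes about, which are no part of the job. Of the things shaped like the part that bears hook_grip, the black one is meant.

How it is judged:
By the outcome, as a careful person would: the job done as asked, in the order asked, and still so for the second after the job is handed in, with the robot touching nothing.
It also fails if it takes over 72 s, if anything falls off the work surface, if the arm or the gripper's body presses on something with over 40 N, if the wrist force passes 120 N, or if a joint passes its speed limit or range.

## Working session

There is one attempt and no reset: what is moved stays moved. The work goes in short steps, each a Python script; the robot and the scene stay as the last script left them, time stands still between calls to the robot, and variables do not carry over. Pictures are saved under pics/ and viewed, at most 10 in all, crops included, and the job is handed in when it is done.

```bash
ls; mkdir -p pics; cat > h.py <<'E'
import numpy as np, cv2
from station import env, effector, solver, viewer, workorder, search_frame, tip_of
def cloud(cam):
    s=env.sense(); im,d=viewer.read_camera(cam); c=viewer.camera_info(cam)
    K=np.array(c["intrinsics"]); v,u=np.mgrid[0:480,0:640]
    p=np.stack([(u-K[0,2])/K[0,0]*d,-(v-K[1,2])/K[1,1]*d,-d],-1)
    if cam=="wrist":
        T=np.array(c["T_tool_cam"]); p=p@T[:3,:3].T+T[:3,3]
        P=p@np.array(s["tcp_rot"]).T+np.array(s["ee_pos"])
    else: P=p@np.array(c["rotation"]).T+np.array(c["eye"])
    P[d==0]=np.nan
    return im,P
def save(n,im): cv2.imwrite(f"pics/{n}.png",im[:,:,::-1])
E
python3 - <<'E'
from h import *
np.set_printoptions(precision=4,suppress=True)
s=env.sense();print(s["t"],s["ee_pos"],s["tcp_rot"],s["wrist_force"])
print(viewer.camera_info("top"))
for c in("scene","top"):
    im,P=cloud(c);save(c,im);np.save(c+".npy",P)
    for n in("hook_grip","hook_tip","tote_lip","tote","tote_caps","shelf","stop","mat","fan","meter","capacitor","grille","driver"):
        print(c,n,[(np.round(r["at"],3).tolist(),round(r["score"],2)) for r in tip_of(c,n)][:3])
print(env.sense()["t"])
E
```

```text
pics
0.0 [0.2177 0.6118 0.2137] [[-0.9421  0.3352 -0.0005]
 [ 0.3352  0.9421 -0.0017]
 [-0.0001 -0.0018 -1.    ]] [-0.3114 -0.4204 -0.6173]
{'intrinsics': array([[476.4957,   0.    , 320.1792],
       [  0.    , 476.4957, 238.3603],
       [  0.    ,   0.    ,   1.    ]]), 'eye': array([0.3068, 0.014 , 1.1883]), 'rotation': array([[-0.1196,  0.9688, -0.2172],
       [-0.9928, -0.1182,  0.0196],
       [-0.0067,  0.218 ,  0.9759]])}
scene hook_grip [([0.762, 0.288, 0.022], 0.75), ([0.409, 0.26, 0.026], 0.59)]
scene hook_tip [([0.849, 0.429, 0.006], 0.87), ([0.577, 0.282, 0.006], 0.64)]
scene tote_lip [([0.707, -0.044, 0.101], 0.76)]
scene tote [([0.706, -0.047, 0.029], 0.56)]
scene tote_caps [([0.678, -0.264, 0.028], 0.73), ([0.71, -0.043, 0.102], 0.48)]
scene shelf [([0.585, -0.138, -0.004], 0.91)]
scene stop [([0.59, -0.138, 0.03], 0.93), ([0.483, -0.193, -0.002], 0.25)]
scene mat [([0.461, 0.275, 0.001], 0.69), ([0.483, -0.191, -0.001], 0.5)]
scene fan [([0.482, -0.191, 0.001], 0.97)]
scene meter [([0.38, 0.079, 0.004], 0.59)]
scene capacitor [([0.316, -0.277, 0.002], 0.65)]
scene 
[... 228 characters left out ...]
.64)]
top tote_lip [([0.704, -0.044, 0.1], 0.63), ([0.343, -0.452, 0.002], 0.25)]
top tote [([0.343, -0.451, 0.002], 0.71), ([0.412, 0.258, 0.024], 0.58), ([0.704, -0.044, 0.028], 0.57)]
top tote_caps [([0.68, -0.261, 0.031], 0.8), ([0.703, -0.044, 0.1], 0.72), ([0.413, 0.258, 0.024], 0.5)]
top shelf [([0.485, -0.193, 0.001], 0.64), ([0.588, -0.141, 0.0], 0.62), ([0.706, -0.044, 0.101], 0.41)]
top stop [([0.588, -0.142, 0.03], 0.68)]
top mat [([0.454, 0.278, -0.003], 0.74)]
top fan [([0.485, -0.192, 0.0], 0.94), ([0.588, -0.138, 0.028], 0.55)]
top meter [([0.38, 0.082, -0.002], 0.62)]
top capacitor []
top grille [([0.344, -0.447, 0.002], 0.76)]
top driver [([0.408, 0.487, -0.001], 0.69)]
1.4
```

View pics/top.png

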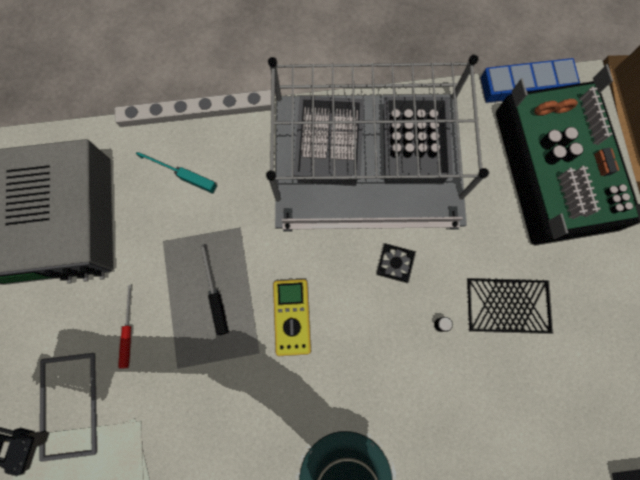

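View pics/scene.png

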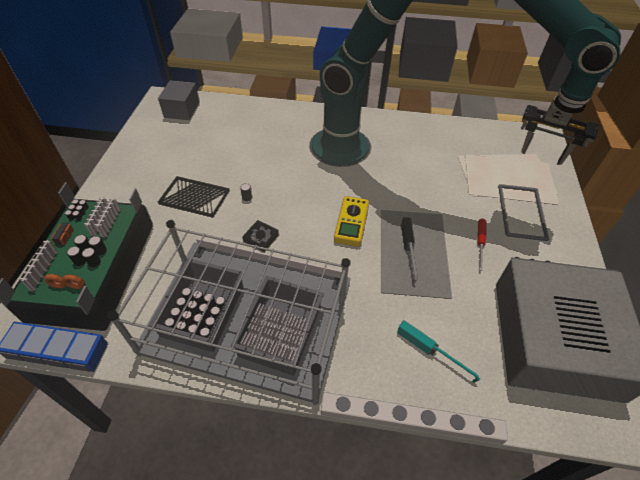

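The top view shows the black hook on the grey mat, with its handle at about (217,312) and tip at (205,247). The teal hook at (195,180) is the look-alike. The heat-sink tote is at about (330,130) and the capacitor tote at (412,128). The scene view confirms this, and the network positions agree. Next I'll measure the yaws.

```bash
python3 - <<'E'
import numpy as np
np.set_printoptions(precision=4,suppress=True)
def line(p):
    c=p.mean(0);u,s,v=np.linalg.svd(p-c);return c,np.degrees(np.arctan2(v[0,1],v[0,0])),p.min(0),p.max(0),len(p),s/np.sqrt(len(p))
for c in("top","scene"):
    P=np.load(c+".npy").reshape(-1,3);P=P[~np.isnan(P[:,0])];x,y,z=P.T
    print(c,"bench z",np.median(z[(abs(x-.45)<.03)&(abs(y)<.03)]))
    for n,m in(("stop",(abs(x-.6)<.05)&(abs(y+.139)<.2)&(abs(z-.066)<.006)),
      ("lip",(abs(x-.705)<.02)&(abs(y+.044)<.07)&(abs(z-.1)<.006)),
      ("deck",(x>.60)&(x<.66)&(abs(y+.14)<.2)&(abs(z-.03)<.008)),
      ("handle",(abs(x-.41)<.07)&(abs(y-.258)<.04)&(z>.032)&(z<.05)),
      ("rod",(x>.48)&(x<.585)&(abs(y-.275)<.03)&(z>.025)&(z<.05)),
      ("roof front",(x>.62)&(x<.68)&(abs(y+.139)<.2)&(z>.165)&(z<.2))):
        if m.sum()>5: print(n,*line(P[m][:,:2]),"z",np.median(z[m]))
E
```

```text
top bench z 0.0007137573912567863
stop [ 0.5899 -0.1417] 83.77234615755269 [ 0.5673 -0.3384] [0.6139 0.0591] 351 [0.1153 0.0015] z 0.06499154486853409
lip [ 0.7064 -0.0243] 81.447853239945 [ 0.6855 -0.1076] [0.7191 0.026 ] 147 [0.0373 0.0029] z 0.10051378435465508
deck [ 0.632  -0.1511] 88.83533000040889 [ 0.6  -0.34] [0.66   0.0599] 3277 [0.1136 0.0165] z 0.030557276778941933
handle [0.415  0.2571] -171.68578900217685 [0.3608 0.2383] [0.48   0.2758] 530 [0.0322 0.0076] z 0.043341356458598934
rod [0.5318 0.2743] -172.20569499700477 [0.4816 0.2638] [0.5849 0.2834] 142 [0.0306 0.0023] z 0.04115101887169126
roof front [ 0.6571 -0.1615] 85.2530158628973 [ 0.6306 -0.3381] [0.68   0.0598] 661 [0.1169 0.0089] z 0.185732536114406
scene bench z -0.0015016850169889961
stop [ 0.5917 -0.1422] 83.74498074092972 [ 0.5682 -0.3386] [0.6187 0.0599] 230 [0.118 0.002] z 0.0631805610479047
lip [ 0.7036 -0.0443] 79.53882528742177 [ 0.6863 -0.1138] [0.7203 0.0255] 201 [0.0399 0.0035] z 0.09849578287066563
deck [ 0.6261 -0.1074] 86.87728142456939 [ 0.6    -0.3395] [0.66   0.0599] 1663 [0.1062 0.0152] z 0.028871861805649157
handle [0.4213 0.2588] 8.06480941975847 [0.3595 0.2407] [0.4796 0.2765] 255 [0.0328 0.0075] z 0.040613697917463165
rod [0.5367 0.2753] 8.00745182486658 [0.4814 0.2647] [0.5821 0.2848] 87 [0.0306 0.0023] z 0.03829799937921563
roof front [ 0.6594 -0.156 ] -94.7702090447347 [ 0.6325 -0.3372] [0.68   0.0598] 440 [0.1153 0.0084] z 0.18356781111395498
```

```bash
cat >> h.py <<'E'
np.set_printoptions(precision=4,suppress=True)
def R(yaw,f=1):
    c,s=f*np.cos(yaw),f*np.sin(yaw); return np.array([[c,s,0],[s,-c,0],[0,0,-1.]])
HY=np.radians(8.1); SY=np.radians(-6.24)
S0=np.array([.588,-.140]); SX=np.array([np.cos(SY),np.sin(SY)]); SYv=np.array([-SX[1],SX[0]])
E
python3 - <<'E'
from h import *
print(viewer.camera_info("wrist"))
q0=env.sense()["joint_positions"]
for f in(1,-1):
    for p,y in(((.412,.257,.15),HY),((.412,.257,.007),HY),((.55,-.02,.13),SY),((.43,-.02,.08),SY)):
        q=solver.inverse_kinematics(p,R(y,f)); print(f,p,q)
q=solver.inverse_kinematics((.412,.257,.15),R(HY,-1))
env.reach((.412,.257,.15),R(HY,-1) )
im,P=cloud("wrist");save("w1",im);np.save("w1.npy",P)
for n in("hook_grip","hook_tip"): print(n,[(r["at"],r["score"]) for r in tip_of("wrist",n)])
print(env.sense()["t"],env.sense()["ee_pos"])
p=P.reshape(-1,3);p=p[~np.isnan(p[:,0])]
m=(p[:,2]>.03)&(p[:,2]<.06)&(abs(p[:,1]-.257)<.05)&(p[:,0]<.58);h=p[m]
print(h.min(0),h.max(0),np.median(h,0),len(h))
E
```

```text
{'intrinsics': array([[342.1192,   0.    , 317.7564],
       [  0.    , 342.1192, 232.7826],
       [  0.    ,   0.    ,   1.    ]]), 'T_tool_cam': array([[-0.    ,  0.955 ,  0.2968,  0.0842],
       [ 1.    ,  0.0002, -0.0006,  0.0012],
       [-0.0006,  0.2968, -0.955 , -0.1704],
       [ 0.    ,  0.    ,  0.    ,  1.    ]])}
1 (0.412, 0.257, 0.15) [-1.1437  0.3048  0.6117  2.0871 -0.2387  0.8167 -1.8184]
1 (0.412, 0.257, 0.007) [-1.0025  0.5698  0.4609  2.1484 -0.4978  0.5265 -1.5967]
1 (0.55, -0.02, 0.13) [-0.702   0.5346  0.8882  1.9632 -0.5316  0.8944 -1.2152]
1 (0.43, -0.02, 0.08) [-0.8546  0.484   1.0108  2.2702 -0.6504  0.7091 -1.0562]
-1 (0.412, 0.257, 0.15) [-0.6668  0.277   0.0465  2.0584 -0.0176  0.8066  1.1023]
-1 (0.412, 0.257, 0.007) [-0.6222  0.5318 -0.0054  2.1241  0.0059  0.4857  1.0801]
-1 (0.55, -0.02, 0.13) [-0.3495  0.4211  0.4066  1.9427 -0.2227  0.8211  1.6399]
-1 (0.43, -0.02, 0.08) [-0.3377  0.3256  0.3544  2.2437 -0.1978  0.6004  1.6252]
hook_grip [([0.4121, 0.2564, 0.0285], 0.89)]
hook_tip [([0.3814, 0.0859, 0.0018], 0.44)]
3.0667 [0.4118 0.2581 0.1501]
[0.3598 0.2397 0.0313] [0.5614 0.2828 0.0455] [0.4186 0.2609 0.0426] 4327
```

View pics/w1.png

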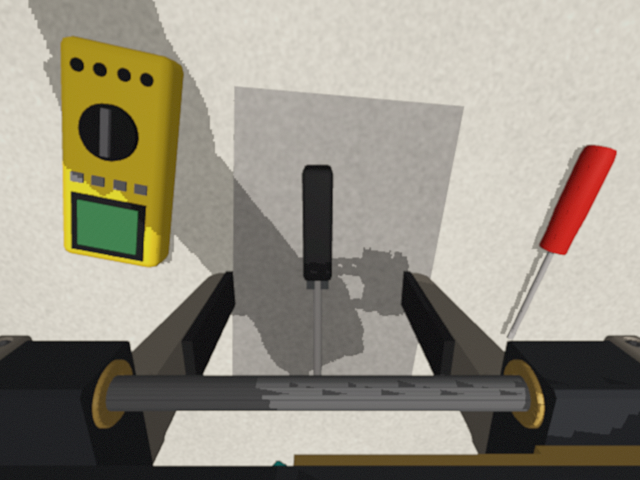

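The wrist picture shows the black handle centred between the fingers, at columns 303–332 and rows 165–282, with its axis aligned to the tool. Next I'll grasp, lift, and check that the hook sits straight.

```bash
python3 - <<'E'
from h import *
env.movel((.411,.2578,.007),R(HY,-1),rate=.12)
s=env.sense();print(s["t"],s["ee_pos"],s["wrist_force"])
effector.grasp(55)
s=env.sense();print(s["t"],s["gripper_width"],s["grasp_force"],s["ee_pos"],s["wrist_force"])
env.movel((.411,.2578,.157),rate=.15)
env.reach((.43,.06,.157),R(SY,-1))
s=env.sense();print(s["t"],s["gripper_width"],s["grasp_force"],s["ee_pos"],s["wrist_force"],s["moment"])
for c in("top","scene"):
    im,P=cloud(c);save(c+"2",im)
    for n in("hook_grip","hook_tip","tote_lip"): print(c,n,[(r["at"],r["score"]) for r in tip_of(c,n)][:2])
    p=P.reshape(-1,3);p=p[~np.isnan(p[:,0])]
    m=(p[:,2]>.15)&(p[:,2]<.23)&(p[:,0]>.5)&(p[:,0]<.64)&(abs(p[:,1]-.05)<.03);h=p[m]
    if len(h)>9: print("rod",len(h),np.polyfit(h[:,0],h[:,2],1),h.max(0),np.median(h,0))
E
```

```text
4.4083 [0.4115 0.2581 0.0076] [-0.8594 -0.4203  0.295 ]
5.4167 0.026079666566576683 54.99975264072418 [0.411  0.2578 0.007 ] [-0.3567 -0.2613 -0.6185]
7.375 0.025718891476102426 54.99935567378998 [0.4301 0.0615 0.1569] [ 0.348   0.8244 -2.4804] [0.0696 0.051  0.0456]
top hook_grip [([0.759, 0.2889, 0.0209], 0.57)]
top hook_tip [([0.8497, 0.4339, 0.0064], 0.86), ([0.6003, 0.0446, 0.1579], 0.55)]
top tote_lip [([0.7051, -0.045, 0.1034], 0.73), ([0.6771, -0.2627, 0.0325], 0.72)]
rod 98 [-0.1136  0.2543] [0.6056 0.0543 0.196 ] [0.5777 0.0461 0.1901]
scene hook_grip [([0.4272, 0.0639, 0.1745], 0.93), ([0.7591, 0.2876, 0.0214], 0.82)]
scene hook_tip [([0.6011, 0.0461, 0.1534], 0.89), ([0.8432, 0.4299, 0.0062], 0.75)]
scene tote_lip [([0.3794, 0.0837, 0.0045], 0.7), ([0.5893, -0.1431, 0.0299], 0.59)]
rod 115 [-0.1184  0.2521] [0.6083 0.0577 0.1924] [0.5677 0.0487 0.188 ]
```

```bash
python3 - <<'E'
from h import *
T=np.array([.552,-.0285]); A=T-.1*SX
env.movel((*A,.157),rate=.15)
env.movel((*A,.117),rate=.1)
env.movel((*T,.117),rate=.08)
env.pause(.2);b=env.sense();print(b["t"],b["ee_pos"],b["wrist_force"])
for z in(.105,.095,.087,.080):
    env.movel((*T,z),rate=.06)
    s=env.sense();f=s["wrist_force"]-b["wrist_force"];print(s["t"],s["ee_pos"],f)
    if np.linalg.norm(f)>3: print("contact");break
np.save("base.npy",b["wrist_force"])
im,P=cloud("scene");save("sc3",im[200:400,100:400].repeat(2,0).repeat(2,1))
for n in("hook_tip","tote_lip"): print(n,[(r["at"],r["score"]) for r in tip_of("scene",n)][:2])
E
```

```text
10.6167 [ 0.5518 -0.0284  0.1171] [ 0.1766  0.2224 -2.1646]
10.9667 [ 0.5514 -0.0285  0.1043] [ 0.5557 -0.6642  0.2247]
11.2833 [ 0.5516 -0.0285  0.0944] [-0.4493 -1.322   1.266 ]
11.5667 [ 0.5516 -0.0285  0.0865] [-0.5665  0.3487  0.8513]
11.8333 [ 0.5516 -0.0285  0.0796] [-0.9226  0.5218  0.5554]
hook_tip [([0.8435, 0.4306, 0.0046], 0.61), ([0.7205, -0.0467, 0.0779], 0.54)]
tote_lip [([0.708, -0.0438, 0.0988], 0.65)]
```

View pics/sc3.png

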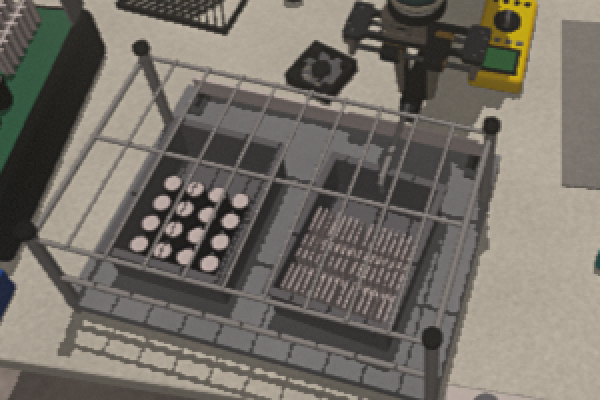

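The crop shows the hook's rod entering under the roof at about (395,150), with its tip down in the empty front part of the heat-sink tote at about (385,182). The network puts the tip at (0.7205,-0.047,0.078), which matches. Next I'll drag while monitoring the force.

```bash
python3 - <<'E'
from h import *
b=np.load("base.npy");s=env.sense()
T=np.array([.552,-.0285]); d=0.
def step(d,rate):
    env.movel((*(T-d*SX),.080),rate=rate)
    s=env.sense();f=s["wrist_force"]-b
    return s,float(f@[*SX,0]),f
log=[];F0=[]
while d<.125:
    st=.006 if d<.072 else (.002 if d<.088 else .001)
    d+=st; s,p,f=step(d,.05 if d<.072 else .02); log.append((d,p,f[1],f[2]))
    print(f"{s['t']:.2f} {d*1e3:.1f} pull {p:.2f} f {np.round(f,1)} act {(T-np.array(s['ee_pos'][:2]))@SX*1e3:.1f}")
    if p>(7 if d<.07 else 5.0): break
np.save("d.npy",d)
E
```

```text
12.25 6.0 pull -0.62 f [-0.6 -0.2  0.4] act 6.4
12.52 12.0 pull -0.06 f [-0.1 -0.3  0.3] act 11.9
12.78 18.0 pull 0.44 f [ 0.4 -0.6  0.5] act 17.8
13.05 24.0 pull 2.55 f [2.6 0.2 1.2] act 24.2
13.32 30.0 pull 1.10 f [ 1.  -1.2  0.4] act 30.3
13.58 36.0 pull 1.37 f [ 1.3 -0.2  0.3] act 36.3
13.85 42.0 pull 1.98 f [ 1.9 -0.4  0.4] act 42.3
14.12 48.0 pull 1.73 f [1.7 0.  0.8] act 48.3
14.38 54.0 pull 1.07 f [ 1.  -0.6  0.2] act 54.3
14.65 60.0 pull 1.44 f [ 1.4 -0.4  0.8] act 60.4
14.92 66.0 pull 2.72 f [ 2.7 -0.5  0.5] act 66.3
15.37 72.0 pull 1.65 f [ 1.6 -0.6 -0.1] act 72.4
15.62 74.0 pull 1.53 f [ 1.5 -0.1  0.6] act 74.3
15.87 76.0 pull 1.37 f [ 1.3 -0.5 -0. ] act 76.3
16.12 78.0 pull 2.29 f [ 2.2 -1.   1.3] act 78.0
16.37 80.0 pull 1.74 f [1.8 0.4 0.9] act 80.0
16.62 82.0 pull 2.29 f [ 2.2 -0.7  2.2] act 82.1
16.87 84.0 pull 2.86 f [ 2.8 -0.7  1.9] act 84.1
17.12 86.0 pull 3.00 f [ 2.9 -0.9  1.9] act 86.2
17.37 88.0 pull 2.38 f [2.4 0.2 1. ] act 88.2
17.62 89.0 pull 3.19 f [ 3.1 -0.9  1.5] act 88.9
17.87 90.0 pull 3.19 f [ 3.2 -0.4  0.6] act 90.0
18.12 91.0 pull 3.09 f [ 3.  -0.8 
[... 216 characters left out ...]
 96.0 pull 2.55 f [ 2.6 -0.   2.1] act 96.1
19.62 97.0 pull 3.39 f [ 3.4 -0.1  1.5] act 97.1
19.87 98.0 pull 2.69 f [ 2.7 -0.3  1.2] act 98.1
20.12 99.0 pull 2.42 f [ 2.3 -0.9  1.4] act 99.1
20.37 100.0 pull 4.06 f [ 4.  -0.6  1.5] act 100.1
20.62 101.0 pull 2.86 f [ 2.8 -0.8  1.2] act 101.1
20.87 102.0 pull 2.77 f [ 2.7 -0.3  1.4] act 102.1
21.12 103.0 pull 2.74 f [ 2.7 -0.9  1.7] act 103.1
21.37 104.0 pull 2.27 f [ 2.2 -0.8  1.6] act 104.2
21.62 105.0 pull 3.71 f [ 3.7 -0.1  2. ] act 105.1
21.87 106.0 pull 4.65 f [ 4.6 -0.3  0.5] act 105.6
22.12 107.0 pull 4.96 f [ 4.9 -0.6 -0.8] act 106.5
22.37 108.0 pull 4.70 f [ 4.7 -0.2  0.1] act 107.5
22.62 109.0 pull 6.00 f [ 6.  -0.7  0.9] act 108.5
```

```bash
python3 - <<'E'
from h import *
b=np.load("base.npy");d=float(np.load("d.npy"));T=np.array([.552,-.0285])
for i in range(16):
    d+=.0005; env.movel((*(T-d*SX),.080),rate=.01)
    p=[];
    for k in range(3): s=env.sense();p.append((s["wrist_force"]-b)@[*SX,0]);env.pause(.03)
    p=np.mean(p)
    print(f"{s['t']:.2f} {d*1e3:.1f} pull {p:.2f} f {np.round(s['wrist_force']-b,1)} act {(T-np.array(s['ee_pos'][:2]))@SX*1e3:.1f}")
    if p>9.5: break
np.save("d.npy",d)
im,P=cloud("top");save("t4",im[30:270,230:500].repeat(2,0).repeat(2,1));np.save("t4.npy",P)
E
```

```text
22.93 109.5 pull 5.59 f [ 5.  -0.1  0.3] act 108.8
23.28 110.0 pull 5.67 f [ 5.5 -1.  -0.7] act 109.3
23.63 110.5 pull 7.04 f [ 6.5 -0.6 -1.2] act 109.4
23.98 111.0 pull 8.64 f [ 7.9 -0.5 -2.7] act 109.4
24.33 111.5 pull 10.07 f [10.8 -1.4 -3.6] act 109.4
```

View pics/t4.png

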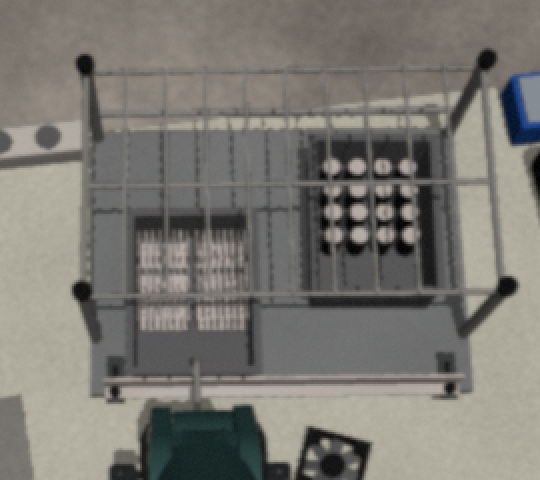

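The tote sits square against the stop: its front edge runs parallel to the stop at about (135–255,375), and the arm's travel has stalled at 109.4 mm as the force rises. The vertical pull is now −3.6 N, so I'll ease that by lowering slightly, then hold.

```bash
python3 - <<'E'
from h import *
b=np.load("base.npy");d=float(np.load("d.npy"));T=np.array([.552,-.0285])
def meas(n=6):
    p=[]
    for k in range(n): s=env.sense();p.append(s["wrist_force"]-b);env.pause(.04)
    m=np.mean(p,0);print(f"{s['t']:.2f}",np.round(m,2),"pull %.2f"%(m@[*SX,0]),s["ee_pos"]);return m
z=.080;m=meas()
for i in range(3):
    if m[2]>-1.5: break
    z-=.0005; env.movel((*(T-d*SX),z),rate=.01);m=meas()
for i in range(4):
    if m@[*SX,0]>10.5: break
    d+=.0003; env.movel((*(T-d*SX),z),rate=.01);m=meas()
for i in range(4): env.pause(.2);meas(3)
np.save("d.npy",[d,z])
P=np.load("t4.npy").reshape(-1,3);P=P[~np.isnan(P[:,0])]
u=(P[:,:2]-S0)@SX;v=(P[:,:2]-S0)@SYv
m=(u>-.02)&(u<.03)&(abs(v-.1)<.07)&(P[:,2]>.085)&(P[:,2]<.106)
q=np.c_[u,v][m];print(m.sum(),np.polyfit(q[:,1],q[:,0],1),np.median(P[m],0))
m=(u>.06)&(u<.25)&(abs(v-.1)<.09)&(P[:,2]>.094)&(P[:,2]<.11)
print("rims",m.sum(),np.polyfit(u[m],P[m][:,2],1))
E
```

```text
24.62 [ 9.87 -0.78 -3.79] pull 9.90 [ 0.4432 -0.0164  0.0803]
25.12 [ 8.54 -0.92 -1.76] pull 8.59 [ 0.4433 -0.0164  0.0799]
25.62 [ 7.76 -0.74  0.06] pull 7.79 [ 0.4432 -0.0164  0.0795]
26.12 [ 8.43 -0.66 -0.96] pull 8.45 [ 0.4432 -0.0164  0.0796]
26.62 [ 9.08 -1.29 -1.4 ] pull 9.17 [ 0.4432 -0.0164  0.0796]
27.12 [10.01 -1.23 -2.48] pull 10.09 [ 0.4432 -0.0164  0.0796]
27.62 [10.87 -1.1  -2.86] pull 10.93 [ 0.4432 -0.0164  0.0796]
27.95 [10.56 -1.72 -2.66] pull 10.68 [ 0.4432 -0.0164  0.0797]
28.27 [10.81 -1.01 -2.95] pull 10.86 [ 0.4432 -0.0164  0.0797]
28.60 [10.82 -1.12 -2.83] pull 10.88 [ 0.4432 -0.0164  0.0797]
28.93 [11.12 -0.83 -3.01] pull 11.15 [ 0.4432 -0.0164  0.0796]
297 [-0.0516  0.0101] [ 0.6033 -0.0491  0.1006]
rims 688 [0.0038 0.0995]
```

```bash
python3 - <<'E'
from h import *
P=np.load("t4.npy")
u=(P[...,:2]-S0)@SX;v=(P[...,:2]-S0)@SYv;z=P[...,2]
m=(u>-.02)&(u<.25)&(abs(v-.1)<.1)&(z>.090)&(z<.108)
q=np.c_[u[m],v[m]]
print(cv2.minAreaRect(q.astype(np.float32)))
for lo in np.arange(.03,.17,.015):  # front edge per v-bin
    k=(q[:,1]>lo)&(q[:,1]<lo+.015)&(q[:,0]<.03)
    if k.sum()>2: print(f"v {lo:.3f} front u min {q[k,0].min():.4f} med {np.median(q[k,0]):.4f}  n{k.sum()}")
for lo in np.arange(0.01,.2,.02): # left/right rims
    k=(q[:,0]>lo)&(q[:,0]<lo+.02)
    if k.any(): print(f"u {lo:.3f} v min {q[k,1].min():.4f} max {q[k,1].max():.4f}")
s=(abs(u)<.04)&(z>.058)&(z<.07)&(v>-.2)&(v<0); print("stop fit",np.polyfit(v[s],u[s],1))
E
```

```text
((0.10468367487192154, 0.11035052686929703), (0.1617540568113327, 0.21454742550849915), 89.86349487304688)
v 0.030 front u min -0.0018 med 0.0091  n61
v 0.045 front u min -0.0018 med 0.0041  n24
v 0.060 front u min -0.0015 med 0.0032  n35
v 0.075 front u min -0.0020 med 0.0035  n29
v 0.090 front u min -0.0017 med 0.0036  n27
v 0.105 front u min -0.0016 med 0.0038  n22
v 0.120 front u min -0.0019 med 0.0033  n30
v 0.135 front u min -0.0021 med 0.0032  n30
v 0.150 front u min -0.0018 med 0.0040  n35
v 0.165 front u min -0.0013 med 0.0036  n25
u 0.010 v min 0.0297 max 0.1911
u 0.030 v min 0.0310 max 0.1912
u 0.050 v min 0.0307 max 0.1910
u 0.070 v min 0.0296 max 0.1913
u 0.090 v min 0.0295 max 0.1910
u 0.110 v min 0.0312 max 0.1887
u 0.130 v min 0.0304 max 0.1888
u 0.150 v min 0.0299 max 0.1889
u 0.170 v min 0.0293 max 0.1888
u 0.190 v min 0.0314 max 0.1891
stop fit [-0.0007  0.0019]
```

```bash
python3 - <<'E'
from h import *
b=np.load("base.npy");d,z=np.load("d.npy");T=np.array([.552,-.0285])
def rep(l):
    s=env.sense();f=s["wrist_force"]-b;print(l,f"{s['t']:.2f}",np.round(f,1),s["ee_pos"]);return f
env.movel((*(T-(d-.012)*SX),z),rate=.03);rep("fwd")
env.movel((*(T-(d-.012)*SX),.10),rate=.05);rep("up")
env.movel((*(T-(d-.012)*SX),.165),rate=.1);rep("up2")
env.movel((.42,.06,.165),rate=.15)
env.reach((.411,.2578,.12),R(HY,-1))
env.movel((.411,.2578,.03),rate=.1);env.pause(.2)
c=env.sense();rep("pre")
im,P=cloud("scene");print([(r["at"],r["score"]) for r in tip_of("scene","hook_tip")][:2])
for h in(.015,.012,.010,.009,.008,.007,.0065,.006):
    env.movel((.411,.2578,h),rate=.04);env.pause(.05)
    f=env.sense()["wrist_force"]-c["wrist_force"];print(h,np.round(f,1))
    if f[2]>2.5: break
print(env.sense()["t"])
E
```

```text
fwd 29.52 [-0.6  0.6 -0.2] [ 0.4509 -0.0175  0.0786]
up 30.08 [-0.4 -0.7 -0.1] [ 0.452  -0.0175  0.1003]
up2 30.88 [-0.4 -1.   0.7] [ 0.4514 -0.0175  0.1645]
pre 33.67 [-0.3 -0.   1.3] [0.4114 0.2581 0.0306]
[([0.5807, 0.2819, 0.0293], 0.93), ([0.8412, 0.4316, 0.0061], 0.86)]
0.015 [-0.1 -0.5 -0.8]
0.012 [-0.5  0.6 -1. ]
0.01 [ 0.9  0.1 -1.1]
0.009 [ 0.3  0.3 -1.3]
0.008 [ 0.   0.3 -0.5]
0.007 [ 0.   0.  -0.6]
0.0065 [-1.9 -1.3  6.3]
36.1417
```

```bash
python3 - <<'E'
from h import *
effector.release();env.pause(.2)
env.movel((.411,.2578,.16),rate=.1)
env.reach((.33,.42,.25),R(HY,-1));env.pause(.3)
im,P=cloud("top");save("t6",im)
for n in("hook_grip","hook_tip","tote","tote_caps","fan","meter","driver","tote_lip"): print(n,[(np.round(r["at"],3),round(r["score"],2)) for r in tip_of("top",n)][:3])
u=(P[...,:2]-S0)@SX;v=(P[...,:2]-S0)@SYv;z=P[...,2]
m=(u>-.02)&(u<.25)&(abs(v-.1)<.1)&(z>.090)&(z<.108)
print(cv2.minAreaRect(np.c_[u[m],v[m]].astype(np.float32)),env.sense()["t"])
E
```

```text
hook_grip [(array([0.411, 0.256, 0.026]), 0.71), (array([0.758, 0.292, 0.023]), 0.71)]
hook_tip [(array([0.85 , 0.436, 0.008]), 0.79), (array([0.582, 0.281, 0.007]), 0.72), (array([ 0.678, -0.264,  0.032]), 0.55)]
tote [(array([ 0.608, -0.03 ,  0.026]), 0.59)]
tote_caps [(array([ 0.678, -0.262,  0.029]), 0.89)]
fan [(array([ 0.483, -0.192,  0.001]), 0.66)]
meter [(array([ 0.379,  0.078, -0.005]), 0.63)]
driver []
tote_lip []
((0.10460978001356125, 0.11034779250621796), (0.16152507066726685, 0.21454833447933197), 89.97261810302734) 40.6583
```

View pics/t6.png

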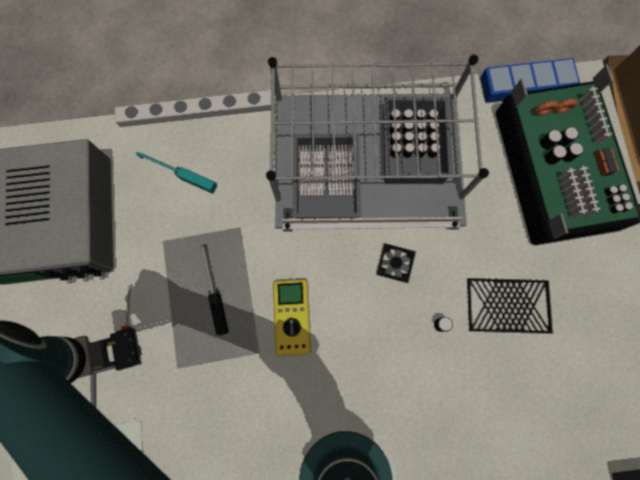

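The hook is back on the mat at about (217,312), and the tote is square at the stop at about (326,215). The other tote, fan, meter, capacitor and grille are where they were; the arm hides the driver in this view, but nothing went near it.

```bash
python3 -c "
from h import *
print(workorder.finish_job())"
```

```text
the job is handed in; nothing more can be done
None
```

I dragged the heat-sink tote square against the stop and held it there for about 2 s with a steady pull of around 11 N (never over about 12 N in the readings), then laid the hook back on the mat and handed the job in at about 41 s.

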